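Hang the bottle opener on the snap hook

TASK

Hang the bottle opener on the stand's snap hook: bring its hanging ring over the hook's upturned nose, press it down against the sprung gate until it has passed inside and the gate snaps shut above it, then let go so that the opener hangs freely from the hook. Leave the butter spreader, which has the same handle and ring, where it lies.

Things in the scene. Friction and masses are not known exactly. Their poses are not given: they have to be found in the camera images.
- bottle_opener: Rigid opener lying flat, 80 g: steel hanging ring (5 mm wire, 48 mm inside, 58 outside), dark wooden handle, open steel loop as head. Origin: ring's centre, 12 mm above the worktop as it lies. x: along the handle from head to ring; z: normal to the ring, up. Handle 22 mm wide (y), 24 high (z +-12), x -98 to -33 mm; grip its middle, x -65. Head ends at x -139, 40 wide.
- butter_spreader: Loose butter spreader: same ring, wooden handle, measures, origin and axes as the bottle opener, but its steel head is a flat solid blade, 26 mm wide with a round end (x = -155 mm). Not to be moved.
- hook_stand: Fixed stand. Origin: centre of the base's underside (wood, 90x90x14 mm); z up; all in its plane y = 0. Steel post 16 mm thick, axis x +34, top z 272 mm. Hook towards -x: level 8 mm arm, upper side z 189; upright 8 mm nose, axis x -34, top z 244; clear gap nose to post x -30 to +26. Gate: 6 mm bar hinged at x +26, z 257 on the post, sloping down to its tip at x -26, z 238, just behind the nose.
- hook_seat (a point): Where the ring's wire rests: stand frame x -17, z 191 mm, same axes. To hang: opener level, handle to the stand's -x, nose inside the ring, ring's far wire (the part away from the handle) straight above this point, so ring centre 26 mm to -x of it; 8 mm error in x, 15 in y is harmless. Press straight down: the wire pushes the gate's free end down and slips past it at z about 210 mm.
- hook_gate (a joint): Angle of the hook's gate about its hinge on the post: 0 = shut, sprung against its stop; grows as it is pressed down and inward, at most 1.12 rad. The ring slips past at 0.4 to 0.8 rad. Pressing takes about 1 to 2 N; it springs back to 0 by itself.

How it is judged:
On the way:
1. the hook's gate is pressed inward by the bottle opener (value of joint hook_gate above 0.15 rad and contact force between bottle_opener and hook_gate above 0.1 N), for 0.02 s.
At the end, for the whole second after the job is handed in: The gate is shut (within 0.08 rad) and the opener hangs from the hook's arm: ring centre 155 to 185 mm above the worktop, x -40 to +30 and y within 20 mm in the stand's frame, its x axis within 0.45 rad of straight up, moving below 0.1 m/s (value of joint hook_gate below 0.08 rad and x of bottle_opener in the frame of hook_stand between -0.04 and 0.03 m and y of bottle_opener in the frame of hook_stand between -0.02 and 0.02 m and z of bottle_opener in the frame of hook_stand between 0.155 and 0.185 m and angle between bottle_opener's own x axis and vertical below 0.45 rad and linear speed of bottle_opener below 0.1 m/s); the robot touches nothing.
It fails at once if the butter spreader is moved more than 30 mm (distance of butter_spreader from where it was at the start of the episode above 0.03 m).
It also fails if it takes over 48 s, if anything falls off the work surface, if the arm or the gripper's body presses on something with over 40 N, if the wrist force passes 120 N, or if a joint passes its speed limit or range.

ROBOT

A 6-joint arm with a two-finger parallel gripper is mounted at the origin on a cart in front of the work surface, level with it; the furniture and walls round the work are solid. World frame = base frame: x ahead of the robot, y to its left, z up, the work surface at z = 0. Lengths are in m, angles in rad, forces in N, time in s.
With the tool pointing down it reaches from about 0.4 to 0.825 m from the base axis. Payload 7 kg.
Tool frame: the origin (TCP) lies on the centre line of the jaws, within the pads' length; the fingertips stand arm.tip_reach ahead of it and the grasp point (between the pads) lies 5 mm behind it (arm.tip_reach is the distance from the TCP to the fingertips, in m); z points along the fingers, y is the line along which they close (so a half turn about z gives the same grasp; the last joint's range is limited). The gripper opens to 88 mm and grips with 3 to 60 N. Pads are 19 mm wide; open, the fingers measure 130 mm over their backs; the gripper's body (78 mm by 193 mm) begins 47 mm behind the grasp point.
Start: joints at [1.56, 0.359, 0.012, 0, -1.224, -0.288], TCP at [0.199, 0.645, 0.241] pointing down, gripper open.
Joint ranges: [-3.07, 3.07], [-1.43, 2.12], [-1.02, 1.25], [-3.03, 1.67], [-3.05, -0], [-3.03, 3.03]. Speed limits (rad/s): [2.39, 2.39, 3.01, 3.14, 3.14, 3.14].

INTERFACE

Orientations are given as [roll, pitch, yaw] about the fixed x, y, z axes, in that order (R = Rz(yaw) Ry(pitch) Rx(roll)).
In Python, from station import status, optics, order, arm gives the robot as it stands. The module is installed in compiled form; this text tells all that it offers.
- The arm moves only by the shell command python3 -m jog 'ROWS' [FORCE]. ROWS is JSON, a list of rows, each a list of 3 entries, a list of its own where there are three numbers: the gripper command: -1 is shut, 1 is fully open, values between are in proportion, then the shift along the tool's x, y, z in mm, then the turn about the tool's z in rad. A call has 1 to 20 rows; each row is the pose to reach, as a shift and turn from the pose commanded when the call began, along the tool's axes at that moment; what a row does not reach only later rows make up. A row lasts 1/8 s, in which the tool goes at most 62.5 mm and 10.7 degrees, less where a joint would pass 70% of its speed; a pose out of reach is approached as far as the arm can. A call with a gripper value outside its range is refused whole. The fingers move at their own pace and stop on an object; FORCE is the grip in N (left out, the last holds). Time passes only in rows, so rows that repeat a pose let the fingers close. It gives the time, the measured TCP pose, the force, the opening and the grip force at its end, in the units of the state.
- status.get_state(): the state, without advancing time (a new reading comes with each control period).
- optics.grab_frame(name): name is "scene" or "top"; returns a dict with "color" (400x640x3 uint8, red, green, blue), "mtx" (3x3 intrinsics, pixels), "cam_to_world" (4x4, takes a point from camera to world coordinates). Camera axes: x right, y down, z forward; pixel columns grow to the right and rows downward; lengths in m; the calibration is good to about 2 mm. A picture is of the moment at which its call begins. There is no depth.
- order.job_done(): hands the job in; it is judged then, once.
The state is a dict: "t": time; "q": joint angles; "qd": joint speeds; "joint_efforts": joint torques, N m; "eef_pos": TCP position; "ee_rot": TCP orientation; "force": force on the tool from outside, world axes, zero at the start; "moment": the same for the moment, N m; "width": finger opening in m; "gripper_force": force on a finger pad.
Only numpy, scipy, OpenCV 4.12 (cv2) and the standard library are available. Lean on these libraries where they do the work, as an engineer would, in place of code of your own. Each camera call takes 0.05 s, during which the arm holds its last target. There are 200 camera calls.

## Working session

There is one attempt and no reset: what is moved stays moved. The work goes in short steps, Python scripts to look and compute and a shell command to move; the robot and the scene stay as the last step left them, time stands still between calls to the robot, and variables do not carry over. Pictures are saved under pics/ and viewed, at most 10 in all, crops included, and the job is handed in when it is done.

```bash
mkdir -p pics; python3 - <<'E'
from station import status, optics, arm
import cv2,numpy as np
s=status.get_state(); print({k:np.round(v,3).tolist() for k,v in s.items()}, arm.tip_reach)
for n in("scene","top"):
    f=optics.grab_frame(n); cv2.imwrite(f"pics/{n}0.png",f["color"][:,:,::-1]); print(n,f["mtx"].round(1).tolist(),f["cam_to_world"].round(3).tolist())
E
```

```text
{'t': 0.0, 'q': [1.56, 0.359, 0.011, -0.0, -1.224, -0.288], 'qd': [-0.001, -0.001, 0.0, -0.001, -0.001, 0.001], 'joint_efforts': [0.001, -58.273, 29.304, 6.997, 0.007, -0.0], 'eef_pos': [0.199, 0.645, 0.24], 'ee_rot': [3.14, -0.0, -0.299], 'force': [-0.38, 0.753, -0.159], 'moment': [0.044, 0.003, 0.032], 'gripper_force': 0.0, 'width': 0.088} 0.014
scene [[477.1, 0.0, 330.4], [0.0, 477.1, 192.3], [0.0, 0.0, 1.0]] [[-0.906, -0.332, 0.263, 0.282], [-0.423, 0.699, -0.576, 0.59], [0.007, -0.633, -0.774, 0.968], [0.0, 0.0, 0.0, 1.0]]
top [[487.1, 0.0, 326.5], [0.0, 487.1, 207.8], [0.0, 0.0, 1.0]] [[-0.025, -0.981, 0.191, 0.348], [-0.999, 0.03, 0.025, -0.013], [-0.03, -0.191, -0.981, 1.302], [0.0, 0.0, 0.0, 1.0]]
```

View pics/scene0.png

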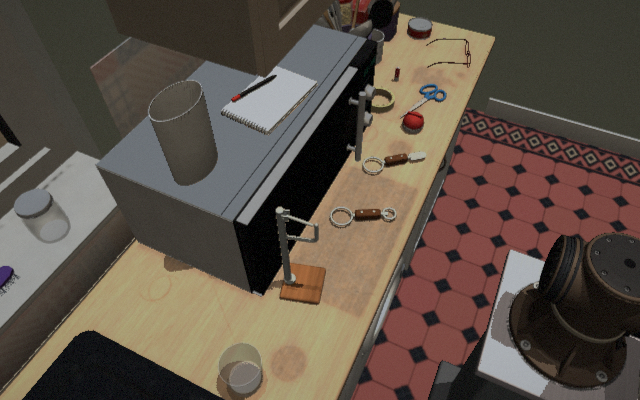

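View pics/top0.png

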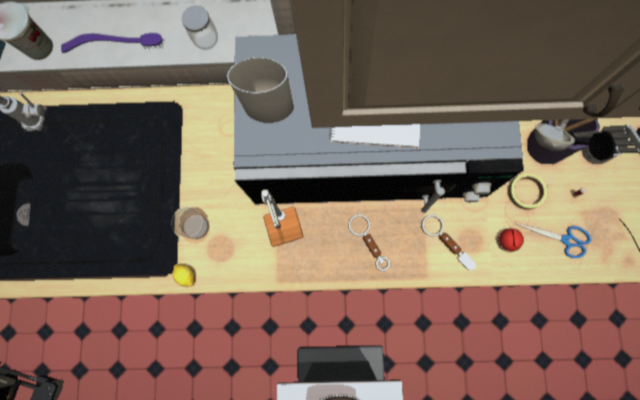

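The scene view shows the opener with its ring at (342,217), handle (368,214) and head (389,214), the spreader behind it, and the stand base at (302,284). In the top view the opener's ring is at (359,225), handle (372,246) and head (383,263). The spreader is at (432,225)–(467,261), and the stand base is at (283,226) with its post towards the upper left. An oven stands behind them.

```bash
cat > h.py <<'E'
from station import status, optics
import cv2,numpy as np
def ray(f,uv):
    K,T=f["mtx"],f["cam_to_world"]; d=T[:3,:3]@np.linalg.inv(K)@[uv[0],uv[1],1.]; return T[:3,3],d
def onz(f,uv,z):
    o,d=ray(f,uv); return o+d*(z-o[2])/d[2]
def proj(f,p):
    T=f["cam_to_world"]; c=T[:3,:3].T@(np.array(p)-T[:3,3]); q=f["mtx"]@c; return q[:2]/q[2]
def blobs(f,lo,hi,roi,amin=40):
    x0,y0,x1,y1=roi; hsv=cv2.cvtColor(f["color"],cv2.COLOR_RGB2HSV)[y0:y1,x0:x1]
    m=cv2.inRange(hsv,np.array(lo),np.array(hi)); m=cv2.morphologyEx(m,cv2.MORPH_CLOSE,np.ones((3,3)))
    cs,_=cv2.findContours(m,cv2.RETR_EXTERNAL,cv2.CHAIN_APPROX_NONE)
    return [c+[x0,y0] for c in cs if cv2.contourArea(c)>=amin]
E
python3 - <<'E'
from h import *
ft=optics.grab_frame("top"); fs=optics.grab_frame("scene")
for n,f,px in(("top",ft,[(372,246),(283,226),(355,245),(300,240)]),("scene",fs,[(368,214),(302,284),(380,230)])):
    hsv=cv2.cvtColor(f["color"],cv2.COLOR_RGB2HSV); print(n,[hsv[v,u].tolist() for u,v in px])
a=ft["color"][170:290,240:400]; b=fs["color"][190:310,260:420]
cv2.imwrite("pics/a.png",np.vstack([cv2.resize(i,(400*2,300),interpolation=3)[:, :, ::-1] if 0 else cv2.resize(i,None,fx=2.5*2*0.5,fy=2.5,interpolation=2)[:,:,::-1] for i in(a,b)]))
cv2.imwrite("pics/b.png",cv2.resize(a,None,fx=5,fy=5,interpolation=2)[:,:,::-1]);cv2.imwrite("pics/c.png",cv2.resize(b,None,fx=5,fy=5,interpolation=2)[:,:,::-1])
E
```

```text
top [[12, 165, 133], [13, 161, 218], [16, 89, 203], [15, 85, 203]]
scene [[12, 165, 91], [12, 172, 71], [16, 91, 151]]
```

View pics/b.png

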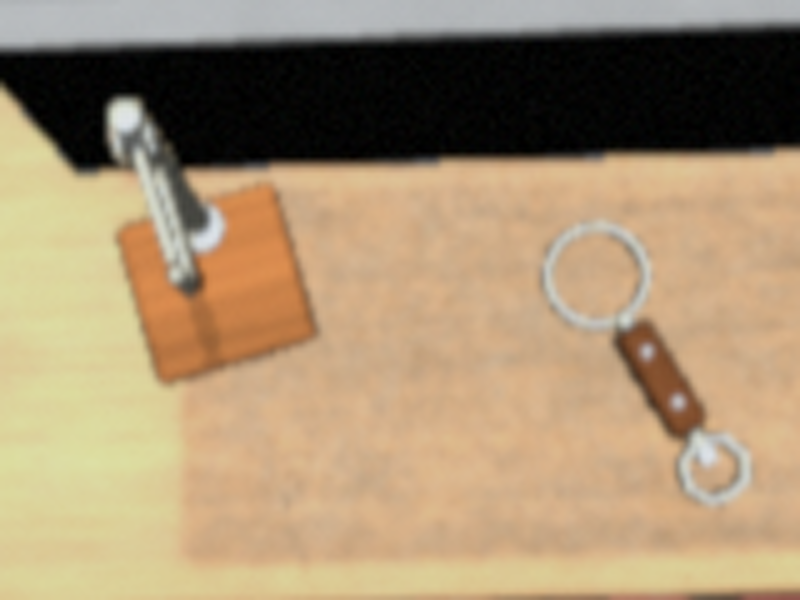

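View pics/c.png

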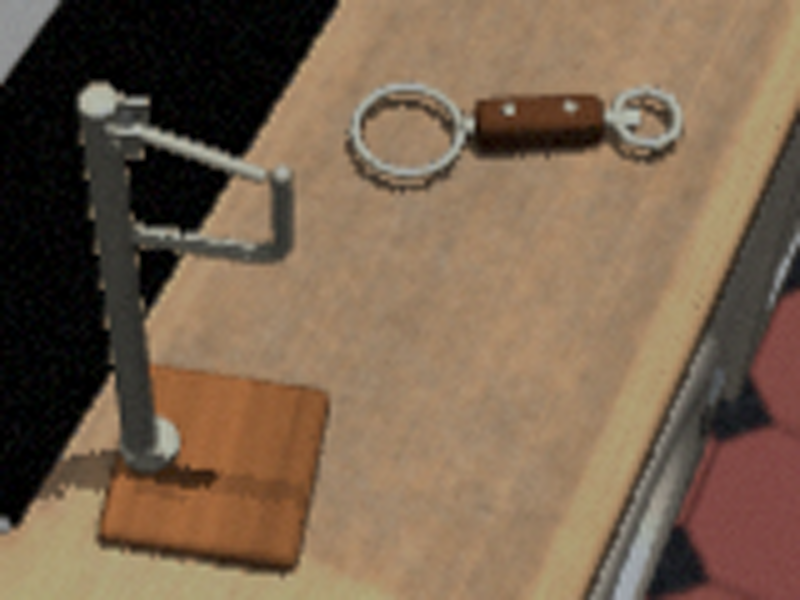

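Crop b (×5, offset 240,170) shows the ring centre at (597,276), handle ends at (632,330) and (690,425), and head ring at (714,467). The base corners are (118,235), (272,185), (316,332) and (165,383), with the post top at (127,113). In crop c (×5, offset 260,190) the ring is at (408,131), the post top at (98,98) and the nose top at (281,172).

```bash
python3 - <<'E'
from h import *
ft=optics.grab_frame("top"); fs=optics.grab_frame("scene")
cv=lambda x,y,ox,oy:(ox+(x+.5)/5-.5,oy+(y+.5)/5-.5)
T=lambda x,y,z:onz(ft,cv(x,y,240,170),z); S=lambda x,y,z:onz(fs,cv(x,y,260,190),z)
print("ring",T(597,276,.012),S(408,131,.012)); print("head",T(714,467,.012),S(646,120,.012))
for n,f,roi in(("top",ft,(350,230,392,262)),("scene",fs,(350,205,385,225))):
    for c in blobs(f,(5,120,30),(16,255,175),roi):
        r=cv2.minAreaRect(c); m=cv2.moments(c); print("handle",n,onz(f,(m['m10']/m['m00'],m['m01']/m['m00']),.018),r)
C=np.array([T(*p,.014) for p in((118,235),(272,185),(316,332),(165,383))]); print("base",C.mean(0),np.linalg.norm(C-np.roll(C,1,0),axis=1))
xd=(C[0]+C[1]-C[2]-C[3])[:2]; print("yaw",np.arctan2(*xd[::-1]))
c=C.mean(0)[:2]; P=T(127,113,.272); P2=S(98,98,.272); N=S(281,172,.244); print("post",P,P2,"nose",N)
for q in(P,P2): print("d post",np.linalg.norm(q[:2]-c),np.arctan2(q[1]-N[1],q[0]-N[0]))
# head->ring yaw
a=T(597,276,.012)-T(714,467,.012);b=S(408,131,.012)-S(646,120,.012);print("opener yaw",np.arctan2(a[1],a[0]),np.arctan2(b[1],b[0]),np.linalg.norm(a),np.linalg.norm(b))
E
```

```text
ring [ 0.55082031 -0.06608105  0.012     ] [ 0.5506859  -0.06574499  0.012     ]
head [ 0.44732219 -0.12373405  0.012     ] [ 0.44582237 -0.12296042  0.012     ]
handle top [ 0.4933129  -0.09748929  0.018     ] ((371.7205810546875, 245.36761474609375), (22.6378116607666, 7.71743631362915), 59.03623962402344)
handle scene [ 0.49248422 -0.09446839  0.018     ] ((367.4267578125, 214.10910034179688), (10.669443130493164, 24.912887573242188), 86.98721313476562)
base [0.55257524 0.13726991 0.014     ] [0.08464321 0.08719234 0.08380724 0.08476736]
yaw 0.28713893853486255
post [0.58781133 0.14628319 0.272     ] [0.58646068 0.14730773 0.272     ] nose [0.52046792 0.13073265 0.244     ]
d post 0.03637061386075341 0.22693630252999616
d post 0.035340925483142965 0.24607491782936397
opener yaw 0.508235180024408 0.4994727007792333 0.11847247971030739 0.11945695877358822
```

```bash
cat >> h.py <<'E'
def off(p,yaw,p0=None,y0=None):
    """offset in tool axes (mm) and turn from the present pose (tool down) to world p, tool yaw"""
    s=status.get_state(); p0=s["eef_pos"] if p0 is None else p0; y0=s["ee_rot"][2] if y0 is None else y0
    d=np.array(p)-p0; X=[np.cos(y0),np.sin(y0),0];Y=[np.sin(y0),-np.cos(y0),0]
    t=-(yaw-y0); t=(t+np.pi)%(2*np.pi)-np.pi
    return np.round([1e3*np.dot(d,X),1e3*np.dot(d,Y),-1e3*d[2],t*1000])/[1,1,1,1000]
E
python3 -c "
from h import *
for p in((.36,.40,.38),(.494,-.097,.30),(.494,-.097,.12)): print(off(p,.5-np.pi))"
```

```text
[ 226.     187.    -140.       2.343]
[501.    622.    -60.      2.343]
[501.    622.    120.      2.343]
```

```bash
python3 -m jog '[[0.2,[40,30,-140],0.18],[0.2,[90,70,-140],0.36],[0.2,[140,110,-140],0.54],[0.2,[185,145,-140],0.72],[0.2,[226,187,-140],0.9],[0.2,[260,235,-140],1.08],[0.2,[290,285,-140],1.26],[0.2,[320,335,-130],1.44],[0.2,[350,385,-120],1.62],[0.2,[380,435,-110],1.8],[0.2,[415,485,-100],1.98],[0.2,[445,535,-80],2.16],[0.2,[475,585,-60],2.34],[0.2,[501,622,-20],2.343],[0.2,[501,622,40],2.343],[0.2,[501,622,100],2.343],[0.2,[501,622,120],2.343],[0.2,[501,622,120],2.343],[0.2,[501,622,120],2.343]]' 15
python3 - <<'E'
from h import *
print(status.get_state()["ee_rot"],status.get_state()["q"])
print(off((.494,-.097,.017),.5-np.pi))
ft=optics.grab_frame("top"); fs=optics.grab_frame("scene")
cv2.imwrite("pics/d.png",cv2.resize(np.hstack([ft["color"][150:300,280:440],fs["color"][120:270,270:430]]),None,fx=2.5,fy=2.5)[:,:,::-1])
E
```

```text
t: 2.68
eef_pos: [0.4955, -0.0968, 0.1219]
ee_rot: [-3.141, 0.002, -2.641]
force: [0.7, 0.5, -0.4]
width: 0.0522
gripper_force: 0.0
[-3.14062277e+00  1.58537537e-03 -2.64129145e+00] [ 1.97237328e-01  1.93254993e-01 -5.19922520e-01  5.99295151e-04
 -8.55816322e-01 -1.26812571e+00]
[  1.   0. 105.   0.]
```

View pics/d.png

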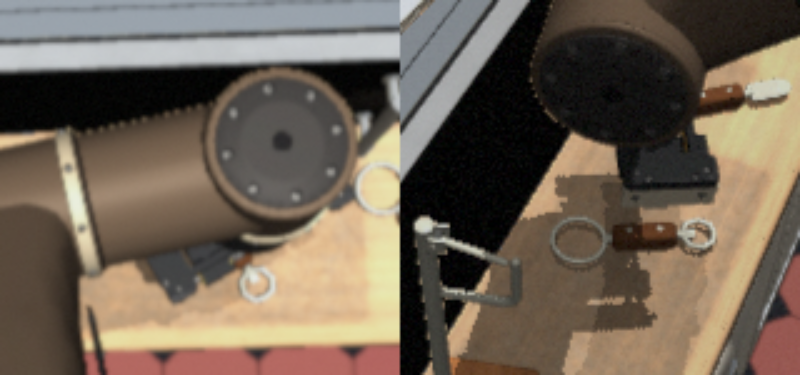

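The gripper stands over the opener, with its handle at (645,235) in the right half, and the fingers straddle the handle line. Now I'll descend and grip.

```bash
python3 -m jog '[[0.2,[1,0,40],0],[0.2,[1,0,75],0],[0.2,[1,0,95],0],[0.2,[1,0,105],0],[0.2,[1,0,105],0],[-1,[1,0,105],0],[-1,[1,0,105],0],[-1,[1,0,105],0],[-1,[1,0,105],0],[-1,[1,0,105],0]]' 25
python3 -m jog '[[-1,[0,0,-20],0],[-1,[0,0,-50],0],[-1,[0,0,-80],0],[-1,[0,0,-80],0]]'
```

```text
t: 4.03
eef_pos: [0.4937, -0.0973, 0.0159]
ee_rot: [-3.141, 0.0, -2.642]
force: [-0.6, 1.1, 5.4]
width: 0.0219
gripper_force: 25.0
t: 4.53
eef_pos: [0.4949, -0.0972, 0.0976]
ee_rot: [-3.14, 0.004, -2.642]
force: [-0.7, 0.9, -0.7]
width: 0.0215
gripper_force: 25.0
```

```bash
python3 -c "
from h import *
print(off((.449,.110,.31),.26-np.pi)); print(off((.47,0,.31),.4-np.pi))"
```

```text
[ -59.    204.   -212.      0.24]
[-2.50e+01  9.70e+01 -2.12e+02  1.00e-01]
```

```bash
python3 -m jog '[[-1,[0,0,-50],0],[-1,[0,0,-100],0],[-1,[0,0,-150],0.03],[-1,[0,20,-190],0.06],[-1,[-12,55,-212],0.1],[-1,[-25,97,-212],0.14],[-1,[-40,140,-212],0.18],[-1,[-52,180,-212],0.24],[-1,[-59,204,-212],0.24],[-1,[-59,204,-212],0.24],[-1,[-59,204,-212],0.24],[-1,[-59,204,-212],0.24]]'
python3 - <<'E'
from h import *
print(status.get_state()["eef_pos"])
ft=optics.grab_frame("top"); fs=optics.grab_frame("scene")
cv2.imwrite("pics/e.png",cv2.resize(np.hstack([ft["color"][150:270,230:310],fs["color"][150:270,250:330]]),None,fx=5,fy=5,interpolation=2)[:,:,::-1])
R=(.512,.127,.306)
for f in(ft,fs): print(proj(f,R),proj(f,(.520,.131,.244)))
E
```

```text
t: 6.02
eef_pos: [0.4476, 0.1093, 0.3072]
ee_rot: [-3.141, -0.001, -2.883]
force: [-0.1, -0.2, -0.3]
width: 0.0217
gripper_force: 25.0
[0.44757581 0.10934097 0.30717929]
[271.7545024  223.85175376] [273.87274604 224.77154622]
[320.47722185 203.60955041] [315.96258523 224.19382042]
```

View pics/e.png

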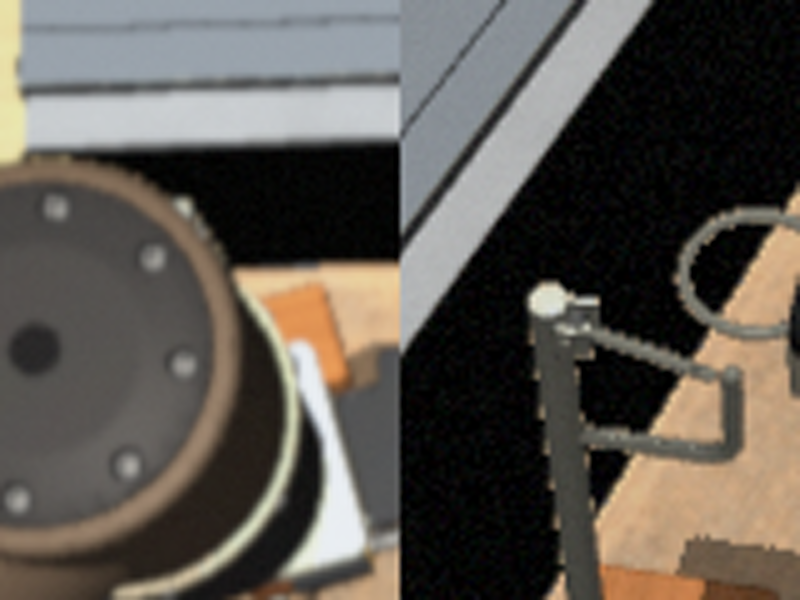

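The right half shows the ring centre at about (752,272), which is scene pixel (320.4,204.4). I predicted (320.5,203.6), so the ring sits level over the nose at (732,372) and the alignment is good. Now I press down.

```bash
python3 -m jog '[[-1,[-1,0,20],0],[-1,[-1,0,35],0],[-1,[-1,0,45],0],[-1,[-1,0,55],0],[-1,[-1,0,62],0],[-1,[-1,0,69],0],[-1,[-1,0,76],0],[-1,[-1,0,83],0],[-1,[-1,0,90],0],[-1,[-1,0,90],0]]'
python3 -m jog '[[-1,[0,0,5],0],[-1,[0,0,10],0],[-1,[0,0,15],0],[-1,[0,0,17],0],[-1,[0,0,17],0],[-1,[0,0,17],0]]'
python3 - <<'E'
from h import *
fs=optics.grab_frame("scene")
cv2.imwrite("pics/f.png",cv2.resize(fs["color"][180:300,260:380],None,fx=5,fy=5,interpolation=2)[:,:,::-1])
E
```

```text
t: 7.38
eef_pos: [0.4482, 0.1101, 0.2169]
ee_rot: [-3.141, -0.001, -2.882]
force: [-0.1, -0.0, -0.4]
width: 0.0219
gripper_force: 25.0
t: 8.12
eef_pos: [0.4486, 0.1103, 0.2007]
ee_rot: [3.142, 0.0, -2.882]
force: [-0.4, 0.6, 0.0]
width: 0.0218
gripper_force: 25.0
```

View pics/f.png

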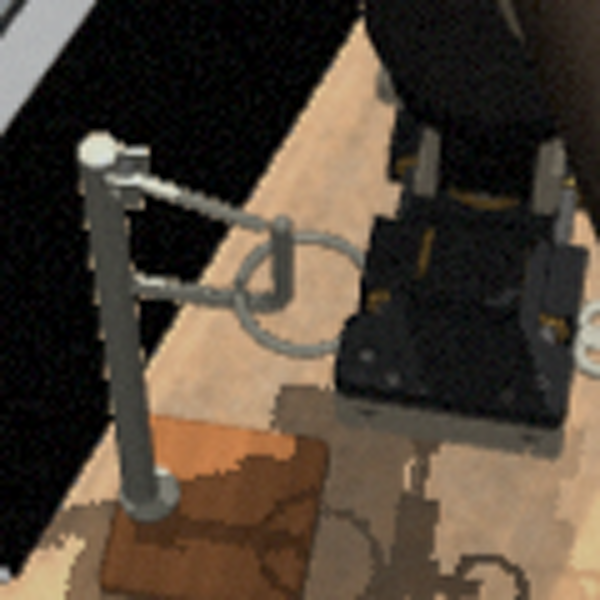

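The gate from (130,180) to (275,225) is shut. The nose at (283,260) is inside the ring, and the ring's far wire lies over the arm at (240,295). Now I release.

```bash
python3 -m jog '[[0.6,[0,0,0],0],[0.6,[0,0,0],0],[0.6,[0,0,0],0],[0.6,[0,0,0],0],[0.6,[0,0,0],0],[0.6,[0,0,0],0],[0.6,[0,0,-10],0],[0.6,[10,0,-30],0],[0.6,[25,0,-70],0],[0.6,[30,0,-120],0],[0.6,[30,0,-150],0],[0.6,[30,0,-150],0],[0.6,[30,0,-150],0],[0.6,[30,0,-150],0],[0.6,[30,0,-150],0],[0.6,[30,0,-150],0],[0.6,[30,0,-150],0],[0.6,[30,0,-150],0],[0.6,[30,0,-150],0],[0.6,[30,0,-150],0]]'
python3 - <<'E'
from h import *
fs=optics.grab_frame("scene")
cv2.imwrite("pics/g.png",cv2.resize(fs["color"][180:300,260:380],None,fx=5,fy=5,interpolation=2)[:,:,::-1])
E
```

```text
t: 10.68
eef_pos: [0.4195, 0.1025, 0.3506]
ee_rot: [3.142, 0.0, -2.882]
force: [-1.1, -0.6, -0.5]
width: 0.07
gripper_force: 0.0
```

View pics/g.png

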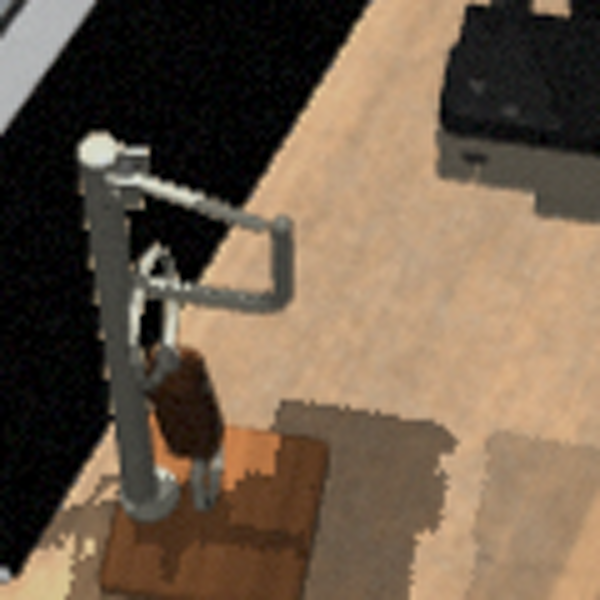

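The opener hangs inside the shut gate, but the ring's top at (158,248) stands above the arm at (150,290), near the post. It is either still swinging or leaning. I'll wait and look again.

```bash
python3 -m jog '[[0.6,[30,0,-20],0],[0.6,[30,0,-20],0],[0.6,[30,0,-20],0],[0.6,[30,0,-20],0],[0.6,[30,0,-20],0],[0.6,[30,0,-20],0],[0.6,[30,0,-20],0],[0.6,[30,0,-20],0],[0.6,[30,0,-20],0],[0.6,[30,0,-20],0],[0.6,[30,0,-20],0],[0.6,[30,0,-20],0],[0.6,[30,0,-20],0],[0.6,[30,0,-20],0],[0.6,[30,0,-20],0],[0.6,[30,0,-20],0]]'
python3 - <<'E'
from h import *
fs=optics.grab_frame("scene")
cv2.imwrite("pics/i.png",cv2.resize(fs["color"][180:300,260:340],None,fx=5,fy=5,interpolation=2)[:,:,::-1])
def hc(f):
    c=max(blobs(f,(0,90,15),(14,255,105),(284,244,308,275),20),key=cv2.contourArea); return np.round(cv2.minAreaRect(c)[0],1)
for i in range(8): print(hc(optics.grab_frame("scene")))
f2=optics.grab_frame("scene"); print(np.abs(f2["color"].astype(int)-fs["color"])[200:285,275:320].mean(), np.abs(f2["color"].astype(int)-fs["color"])[300:380,150:250].mean())
X,o=np.array([np.cos(.26),np.sin(.26),0]),np.array([.5535,.138,0])
for x in(-30,-17,0,10,20): print(x,"arm top",(proj(fs,o+X*x/1e3+[0,0,.1915])-[260,180])*5,"ring bottom",(proj(fs,o+X*x/1e3+[0,0,.1385])-[260,180])*5)
E
```

```text
t: 12.72
eef_pos: [0.3905, 0.0948, 0.3706]
ee_rot: [-3.142, -0.0, -2.882]
force: [-0.4, 0.9, -0.6]
width: 0.0698
gripper_force: 0.0
[296.1 261.6]
[296.  260.8]
[295.8 261.9]
[296.1 261.6]
[295.9 262. ]
[295.8 261.9]
[295.8 261.8]
[296.1 261.6]
2.8085403050108932 1.7434583333333333
-30 arm top [272.40601183 293.9511932 ] ring bottom [274.82533641 366.64038514]
-17 arm top [239.731788   288.92195458] ring bottom [243.52643515 361.72032656]
0 arm top [197.14960404 282.36767604] ring bottom [202.73074306 355.30741151]
10 arm top [172.17801782 278.52403261] ring bottom [178.80372022 351.5461819 ]
20 arm top [147.26305035 274.68910397] ring bottom [154.92866776 347.79312182]
```

View pics/i.png

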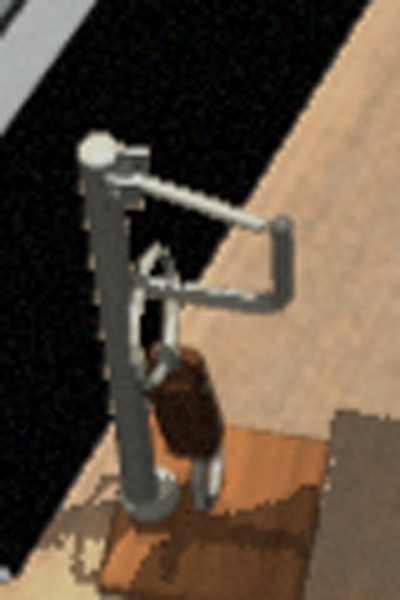

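The second view is unchanged, so the opener is at rest. The ring spans (135–178, 245–385) around the arm and its centre is about (155,315). The handle centre is at (182,408) and the head at (207,480). I'll check these against the limits in the stand's plane.

```bash
python3 - <<'E'
from h import *
f=optics.grab_frame("scene"); a=.26; X=np.array([np.cos(a),np.sin(a),0]);Y=np.array([-np.sin(a),np.cos(a),0]); O=np.array([.5535,.138,0])
for n,p in(("ring",(155,315)),("handle",(182,408)),("head",(207,480)),("nose",(281,222)),("joint",(167,358))):
    o,d=ray(f,(260+p[0]/5,180+p[1]/5)); q=o+d*np.dot(O-o,Y)/np.dot(d,Y); print(n,np.dot(q-O,X).round(4),q[2].round(4))
for x,y,t in((.015,0,0),(.015,0,.15),(.01,0,.1)):
    c=O+X*x+[0,0,.166]; u=-X*np.sin(t)+np.array([0,0,-1])*np.cos(t)   # towards head
    P=[(proj(f,c+.0265*(np.cos(w)*u+np.sin(w)*Y))-[260,180])*5 for w in np.arange(0,6.28,.2)]
    P=np.array(P); print(x,t,"ring bbox",P.min(0).round(),P.max(0).round(),"handle",((proj(f,c+.065*u)-[260,180])*5).round(),"head",((proj(f,c+.119*u)-[260,180])*5).round())
E
```

```text
ring 0.0185 0.1632
handle 0.0108 0.094
head 0.0024 0.0355
nose -0.0342 0.2408
joint 0.0153 0.1321
0.015 0 ring bbox [148. 247.] [178. 379.] handle [172. 398.] head [178. 462.]
0.015 0.15 ring bbox [143. 246.] [183. 379.] handle [194. 400.] head [217. 467.]
0.01 0.1 ring bbox [157. 248.] [193. 381.] handle [198. 402.] head [215. 468.]
```

The ring centre comes out at stand x about 18 mm and z about 163 mm. The tilt is about 0.12 rad, the gate is shut and the robot is clear, so everything is within limits.

```bash
python3 -c "
from station import order
print(order.job_done())"
```

```text
the job is handed in; nothing more can be done
None
```

I hung the bottle opener on the snap hook with the gate shut above it, didn't touch the butter spreader, and handed the job in after about 13 s of robot time; the hand-in call returned no verdict.

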